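# Raise the tester's display and hold lamp channel three

### The arm

A 6-joint arm with a two-finger parallel gripper is mounted at the origin on the work surface. World frame = base frame: x ahead of the robot, y to its left, z up, the work surface at z = 0. Lengths are in mm, angles in rad, forces in N, time in s.
With the tool pointing down it reaches from about 375 to 975 mm from the base axis. Payload 3.8 kg.
Tool frame: the origin (TCP) lies midway between the tips of the shut fingers; the grasp point (between the pads) lies 19 mm behind it; z points along the fingers, x is the direction in which the jaws open and shut, and the axes are right-handed (so a half turn about z gives the same grasp; the last joint's range is limited). The gripper opens to 88 mm and grips with 3 to 60 N. Pads are 18 mm wide; open, the fingers measure 123 mm over their backs; the gripper's body (75 mm by 187 mm) begins 45 mm behind the grasp point.
Start: joints at [1.195, 0.264, 1.604, -0, 1.274, -0.037], TCP at [224.338, 636.625, 238.706] pointing down, gripper open.
Joint ranges: [-2.63, 2.63], [-0.94, 2.18], [0.31, 2.57], [-1.31, 4.45], [0, 2.66], [-2.55, 2.55]. Speed limits (rad/s): [2.57, 2.57, 3.14, 3.14, 3.14, 3.14].

### API

Orientations are given as a unit quaternion [x, y, z, w].
In Python, from station import status, imaging, ctrl gives the robot as it stands.
- The arm moves only by the tool jog_arm, never from a script. Its argument "rows" is a list of rows, each an object with "jaw": the finger opening in m, from 0 to 0.0881; "xyz": the shift along the tool's x, y, z in m, a list of three; "rot": the turn, a rotation vector about the tool's x, y, z in degrees, a list of three. A call has 1 to 12 rows; each row shifts and turns the commanded pose from where the row before left it, along the tool's axes as they then stand; what a row does not reach is not made up. A row lasts 1/8 s, in which the tool goes at most 62.5 mm and 10.7 degrees, less where a joint would pass 70% of its speed; a pose out of reach is approached as far as the arm can. A call with a gripper value outside its range is refused whole. The fingers move at their own pace and stop on an object; the grip force is fixed at half the most. Time passes only in rows, so rows that do not move let the fingers close. It gives the time, the measured TCP pose, the force and the opening at its end, in the units of the state.
- status.read_state(): the state, without advancing time (a new reading comes with each control period).
- imaging.read_camera(name): name is "side" or "top"; returns the picture (420x560x3 uint8, red, green, blue); there is no depth.
- imaging.camera_info(name): a dict with "fx", "fy", "cx", "cy" (pixels), "R" (3x3) and "t" (3): a world point X has camera coordinates R X + t. Camera axes: x right, y down, z forward; pixel columns grow to the right and rows downward; lengths in mm; the calibration is good to about 2 mm. A picture is of the moment at which its call begins. camera_info takes no time and is no camera call.
- ctrl.sign_off(): hands the job in, once; it reports no verdict.
The state is a dict: "time": time; "qpos": joint angles; "qvel": joint speeds; "joint_torque": joint torques, N m; "tool_pos": TCP position; "tool_rot": TCP orientation; "contact_force": force on the tool from outside, world axes, zero at the start; "ft_torque": the same for the moment, N m; "gripper_width": finger opening in mm.
Only numpy, scipy, OpenCV 4.12 (cv2) and the standard library are available. Lean on these libraries where they do the work, as an engineer would, in place of code of your own. Each camera call takes 0.05 s, during which the arm holds its last target.

### The job

The lamp tester's stiff flip-up display lies almost shut: lift it by its bar to 60 degrees and leave it standing there by itself. Then grip the spring-return selector knob beside it and turn it clockwise from its home stop, counting the clicks, to the third click (the red mark) without running on past it. Finish while still holding the knob at the third click, since it runs back if let go; do not disturb the loose things lying around.

Things in the scene. Friction and masses are not known exactly. Their poses are not given: they have to be found in the camera images.
- tester: The lamp tester, a low dark grey case fixed to the bench, 250 (x) by 370 (y) by 60 mm high; origin at the centre of its underside, z up, x away from its front side (the front faces the robot, give or take 20 degrees). The display covers the left (+y) half of its flat top; the selector knob stands on a light panel on the right (-y) half.
- display (a joint): Angle of the flip-up display, rad: 0 flat on the case, grows as its front edge rises; wanted 1.05 (60 degrees); end stop 1.9. Starts at 0 to 0.35. Stiff hinge (0.6 N m friction; 4 to 5 N at the bar lifts it); stays where it is left. A thin metal arc at the case's left end has a red bead: at 60 degrees the display's underside is level with the bead.
- display_bar (a point): Middle of the aluminium lifting bar: round, 12 mm thick, 100 mm long, parallel to the hinge, free for 80 mm between its two end legs. Flat, it is 38 mm ahead of the display's front edge, 97 mm above the bench. Axes turn with the display: x towards the hinge, y along the bar, z off the outer face. It lies 208 mm from the hinge line along the display and 36 mm off its underside plane.
- display_hinge (a point): Middle of the hinge line at the display's far (+x) edge, 61 mm above the bench. Axes turn with the display: y along the hinge line; opening is a positive turn about y. The display is a panel 170 mm deep (to -x), 150 mm wide, 12 mm thick; its underside lies in the plane of the hinge.
- selector (a joint): Turn of the knob from its home stop, rad, growing clockwise from above; starts at 0. Clicks every 0.419 (24 degrees): third at 1.257 (72 degrees, larger red mark), end stop 2.09. A spring pulls it home with 0.08 to 0.10 N m; clicks add up to 0.06 N m before each ridge and ease it by as much after; ridges lie half-way between clicks. Let go, it runs back home.
- selector_grip (a point): Point on the knob's upright axis at the height to grip, 91 mm above the bench. Its black grip is an upright flat bar 50 mm long, 14 mm thick, 36 mm tall (top 13 mm above this point, foot 23 mm below) on a disc 54 mm across, 8 mm high. Axes turn with the knob: x along the bar to its white pointer, y across it (grip across y), z up.
- offcut: Bystander: loose piece of aluminium extrusion lying at the right of the tester, 120 by 20 by 20 mm, origin at the centre of its underside, x along it.
- screwjar: Bystander: loose clear jar with a green cap at the left of the tester, 56 mm in diameter, 70 mm tall, origin at the centre of its underside.
- driver: Bystander: loose screwdriver with an orange handle lying at the left of the tester, 170 mm long, origin about its middle on the bench, x towards its tip.

How it is judged:
By the outcome, as a careful person would: the job done as asked, in the order asked, and still so for the second after the job is handed in, while the arm keeps its last pose, push and grip.
It also fails if it takes over 51 s, if anything falls off the work surface, if the arm or the gripper's body presses on something with over 40 N, if the wrist force passes 120 N, or if a joint passes its speed limit or range.

## Working session

There is one attempt and no reset: what is moved stays moved. The work goes in short steps, Python scripts to look and compute and a tool call to move; the robot and the scene stay as the last step left them, time stands still between calls to the robot, and variables do not carry over. Pictures are saved under pics/ and viewed, and the job is handed in when it is done.

Besides the shell and the picture viewer there is one more tool, called after "Call:" by a JSON object that holds its "op" and its "data", one argument or row to a line. jog_arm: Moves the arm, as the interface text tells. Its arguments: {"type":"object","properties":{"rows":{"type":"array"}},"required":["rows"]}

```bash
ls; mkdir -p pics
python3 - <<'E'
from station import status, imaging, ctrl
import cv2
for n in("side","top"):
    im=imaging.read_camera(n); cv2.imwrite(f"pics/{n}0.png",im[:,:,::-1]); i=imaging.camera_info(n); print(n,i)
print(status.read_state())
E
```

```text
pics
side {'fx': 401.0739410808297, 'fy': 401.0739410808297, 'cx': 280.2367584237061, 'cy': 208.08325437131236, 'R': array([[ 0.95665842, -0.29060592,  0.01878476],
       [-0.13968066, -0.51450842, -0.84603215],
       [ 0.25552686,  0.80673991, -0.53280084]]), 't': array([-523.96716847,  182.76914264,  823.21066469])}
top {'fx': 507.5651250903863, 'fy': 507.5651250903863, 'cx': 281.3605967021032, 'cy': 207.65897670225, 'R': array([[-0.0228226 , -0.99969536, -0.00939774],
       [-0.98735417,  0.02401393, -0.15670057],
       [ 0.15687851,  0.00570258, -0.98760145]]), 't': array([  74.30310728,  559.74002974, 1163.19207127])}
{'time': 0.1, 'qpos': array([ 1.19512320e+00,  2.64657583e-01,  1.60522131e+00,  1.09609603e-05,
        1.27370846e+00, -3.68881454e-02]), 'qvel': array([ 0.00011641, -0.000907  , -0.00314577, -0.00081544,  0.00120521,
       -0.0003547 ]), 'joint_torque': array([ 7.28571176e-04, -5.03620541e+01, -3.58072722e+01,  7.32026738e-02,
        2.32669810e-02, -5.11417682e-05]), 'tool_pos': array([224.08698374, 636.04164625, 237.53485658]), 'tool_rot': array([ 8.16193328e-01,  5.77778034e-01, -8.37595774e-04,  5.41451079e-04]), 'contact_force': array([-0.02104749, -1.08202503,  0.39702859]), 'ft_torque': array([-0.00510685, -0.01353371, -0.05902676]), 'gripper_width': 87.78670534406726}
```

View pics/side0.png

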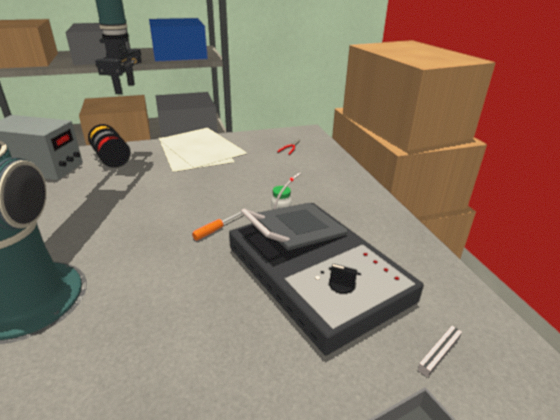

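View pics/top0.png

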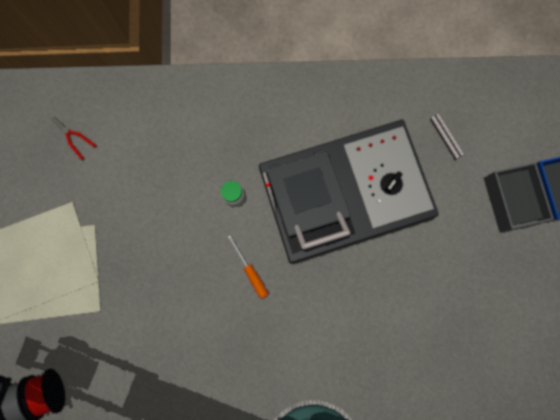

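The side view shows the tester with the grip bar near (265,225) and the knob near (343,277). The top view shows case corners at about (260,163), (404,121), (437,213) and (291,262), the bar near (325,240), the knob at (391,183), and the arc with its red bead near (267,185). I'll zoom in to get better measurements.

Run:
```python
import cv2
a=cv2.imread("pics/top0.png")[110:275,225:450]; cv2.imwrite("pics/topz.png",cv2.resize(a,None,fx=3.5,fy=3.5,interpolation=cv2.INTER_CUBIC))
a=cv2.imread("pics/side0.png")[165:350,185:425]; cv2.imwrite("pics/sidez.png",cv2.resize(a,None,fx=3.2,fy=3.2,interpolation=cv2.INTER_CUBIC))
```

```text
(no output)
```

View pics/topz.png

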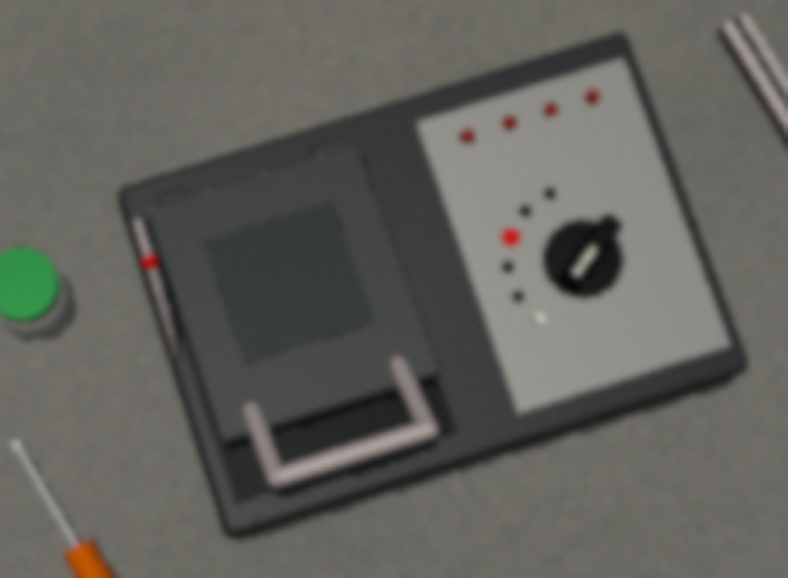

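View pics/sidez.png

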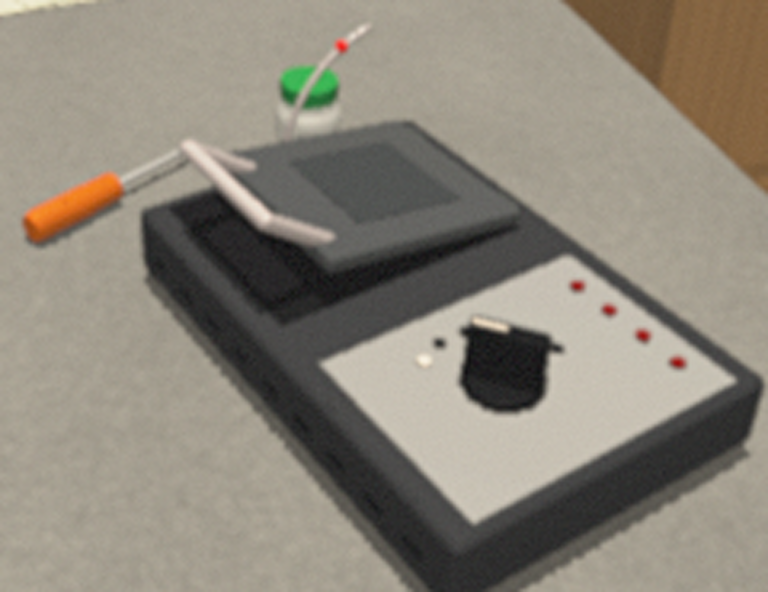

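```bash
cat > h.py <<'E'
import numpy as np
from station import status, imaging
def cam(n): 
    i=imaging.camera_info(n); return i
def ray(n,uv):
    i=cam(n); R=np.array(i['R']);t=np.array(i['t'])
    d=R.T@np.array([(uv[0]-i['cx'])/i['fx'],(uv[1]-i['cy'])/i['fy'],1.]); return -R.T@t,d
def onz(n,uv,z):
    C,d=ray(n,uv); return C+d*(z-C[2])/d[2]
def tri(u1,u2):
    (C1,d1),(C2,d2)=ray('top',u1),ray('side',u2)
    A=np.stack([d1,-d2],1); s=np.linalg.lstsq(A,C2-C1,rcond=None)[0]
    p,q=C1+d1*s[0],C2+d2*s[1]; return (p+q)/2,np.linalg.norm(p-q)
def proj(n,X):
    i=cam(n); c=np.array(i['R'])@X+np.array(i['t']); return np.array([i['fx']*c[0]/c[2]+i['cx'],i['fy']*c[1]/c[2]+i['cy']])
tz=lambda u,v:(u/3.5+225-.36,v/3.5+110-.36)
sz=lambda u,v:(u/3.2+185-.34,v/3.2+165-.34)
E
python3 - <<'E'
from h import *
np.set_printoptions(precision=1,suppress=True)
P=[onz('top',tz(*p),60)[:2] for p in [(122,190),(627,37),(742,368),(232,535)]]
print(ray('top',(280,208))[0],ray('side',(280,208))[0])
print(P,[np.linalg.norm(P[i]-P[i-1]) for i in range(4)],np.mean(P,0))
a=P[0]-P[1];b=P[3]-P[2];print('y axis yaw',[np.degrees(np.arctan2(-v[0],v[1])) for v in(a,b)],[np.degrees(np.arctan2(v[1],v[0])) for v in (P[0]-P[3],P[1]-P[2])])
D=np.array([onz('top',tz(*p),61)[:2] for p in [(540,318),(518,296),(508,267),(511,237),(525,211),(549,193)]])
A=np.c_[2*D,np.ones(6)];s=np.linalg.lstsq(A,(D**2).sum(1),rcond=None)[0];c=s[:2];print('dots centre',c,np.sqrt(s[2]+c@c))
print('disc',onz('top',tz(583,260),66)); 
print([np.degrees(np.arctan2(*(d-c)[::-1])) for d in D])
print('side dots',onz('side',sz(424,361),61),D[0])
w=[tri(tz(600,248),sz(474,321)),0][0]
print('strip',onz('top',tz(603,246),104),onz('top',tz(572,280),104))
print('strip side',onz('side',sz(474,322),104),onz('side',sz(509,329),104))
print('bar L',tri(tz(277,477),sz(190,148)),'R',tri(tz(430,430),sz(265,218)))
print('bead',tri(tz(150,261),sz(342,46)))
print('jar',onz('top',tz(25,284),70),'drv',onz('top',tz(15,440),10))
E
```

```text
[ 371.9   54.2 1237.2] [ 316.4 -722.3  603.1]
[array([665.6, 110.7]), array([ 764.9, -238.7]), array([ 533.2, -301.3]), array([430.2,  41.9])] [np.float64(245.23700678274918), np.float64(363.1778382123564), np.float64(240.03234484118605), np.float64(358.29309175849636)] [598.5 -96.9]
y axis yaw [np.float64(15.873303442470698), np.float64(16.70781397790122)] [np.float64(16.294205976578443), np.float64(15.128246085164115)]
dots centre [ 609.7 -198.8] 50.14158204918808
disc [ 608.1 -198.3   66. ]
[np.float64(142.453105327578), np.float64(118.61346425258922), np.float64(94.7755692787433), np.float64(70.75778630336502), np.float64(47.01452945392394), np.float64(23.134277550235034)]
side dots [ 572.  -169.4   61. ] [ 570.2 -168.4]
strip [ 609.4 -203.6  104. ] [ 587.4 -182.2  104. ]
strip side [ 593.1 -189.3  104. ] [ 610.7 -200.8  104. ]
bar L (array([464.1,  13.2, 123.8]), np.float64(3.0283928317989877)) R (array([491.1, -83.6, 126.3]), np.float64(3.1154905292511423))
bead (array([599.3,  89.5, 145.5]), np.float64(2.479538134403237))
jar [600.1 176.2  70. ] drv [501.8 190.2  10. ]
```

```bash
cat >> h.py <<'E'
from scipy.spatial.transform import Rotation as Ro
def togo(xyz,yaw):
    s=status.read_state(); R=Ro.from_quat(s['tool_rot'])
    d=R.inv().apply(np.array(xyz)-s['tool_pos'])
    y=np.radians(yaw); T=Ro.from_matrix(np.array([[np.cos(y),np.sin(y),0],[np.sin(y),-np.cos(y),0],[0,0,-1]]))
    print('t',s['time'],'pos',s['tool_pos'].round(1),'F',s['contact_force'].round(1),'w',s['gripper_width'].round(1),'q',s['qpos'].round(2))
    print('shift mm in tool',d.round(1),'rotvec deg',np.degrees((R.inv()*T).as_rotvec()).round(2), 'yaw now',np.degrees(np.arctan2(*R.as_matrix()[:2,0][::-1])).round(2))
E
python3 -c "
from h import *
togo((477.6,-35.2,200),16)"
```

```text
Traceback (most recent call last):
  File "h.py", line 23, in togo
    print('t',s['time'],'pos',s['tool_pos'].round(1),'F',s['contact_force'].round(1),'w',s['gripper_width'].round(1),'q',s['qpos'].round(2))
                                                                                         ^^^^^^^^^^^^^^^^^^^^^^^^
AttributeError: 'float' object has no attribute 'round'
```

```bash
sed -i "s/s\['gripper_width'\].round(1)/round(s['gripper_width'],1)/" h.py
python3 -c "
from h import *
togo((477.6,-35.2,200),16)"
```

```text
t 0.1 pos [224.1 636.  237.5] F [-0.  -1.1  0.4] w 87.8 q [ 1.2   0.26  1.61  0.    1.27 -0.04]
shift mm in tool [-548.8  462.2   38.6] rotvec deg [5.000e-02 1.100e-01 5.459e+01] yaw now 70.59
```

Call:
{"op": "jog_arm", "data": {
  "rows": [
    {"jaw": 0.088, "xyz": [-0.039, 0.033, 0], "rot": [0, 0, 0]},
    {"jaw": 0.088, "xyz": [-0.039, 0.033, 0], "rot": [0, 0, 0]},
    {"jaw": 0.088, "xyz": [-0.039, 0.033, 0], "rot": [0, 0, 0]},
    {"jaw": 0.088, "xyz": [-0.039, 0.033, 0], "rot": [0, 0, 0]},
    {"jaw": 0.088, "xyz": [-0.039, 0.033, 0], "rot": [0, 0, 0]},
    {"jaw": 0.088, "xyz": [-0.039, 0.033, 0], "rot": [0, 0, 0]},
    {"jaw": 0.06, "xyz": [-0.039, 0.033, 0], "rot": [0, 0, 0]},
    {"jaw": 0.05, "xyz": [-0.039, 0.033, 0], "rot": [0, 0, 0]},
    {"jaw": 0.045, "xyz": [-0.039, 0.033, 0], "rot": [0, 0, 0]},
    {"jaw": 0.045, "xyz": [-0.039, 0.033, 0], "rot": [0, 0, 0]},
    {"jaw": 0.045, "xyz": [-0.039, 0.033, 0], "rot": [0, 0, 0]},
    {"jaw": 0.045, "xyz": [-0.039, 0.033, 0], "rot": [0, 0, 0]}
  ]
}}

```text
time: 1.6
tool_pos: [442.3, 62.0, 238.5]
tool_rot: [0.816, 0.578, 0.0, -0.0]
contact_force: [1.2, 0.8, 0.0]
gripper_width: 45.0
```

Call:
{"op": "jog_arm", "data": {
  "rows": [
    {"jaw": 0.045, "xyz": [-0.039, 0.033, 0], "rot": [0, 0, 0]},
    {"jaw": 0.045, "xyz": [-0.039, 0.033, 0], "rot": [0, 0, 0]},
    {"jaw": 0.045, "xyz": [0, 0, 0], "rot": [0, 0, 9.1]},
    {"jaw": 0.045, "xyz": [0, 0, 0], "rot": [0, 0, 9.1]},
    {"jaw": 0.045, "xyz": [0, 0, 0], "rot": [0, 0, 9.1]},
    {"jaw": 0.045, "xyz": [0, 0, 0], "rot": [0, 0, 9.1]},
    {"jaw": 0.045, "xyz": [0, 0, 0], "rot": [0, 0, 9.1]},
    {"jaw": 0.045, "xyz": [0, 0, 0], "rot": [0, 0, 9.1]},
    {"jaw": 0.045, "xyz": [0, 0, 0], "rot": [0, 0, 0]},
    {"jaw": 0.045, "xyz": [0, 0, 0], "rot": [0, 0, 0]}
  ]
}}

```text
time: 2.85
tool_pos: [478.4, -31.9, 238.5]
tool_rot: [0.99, 0.14, -0.0, -0.0]
contact_force: [0.2, -0.7, -0.5]
gripper_width: 45.0
```

```bash
python3 -c "
from h import *
import cv2
togo((477.6,-35.2,200),16)
for n in('top','side'): cv2.imwrite(f'pics/{n}1.png',cv2.resize(imaging.read_camera(n)[100:350,170:450,::-1],None,fx=2,fy=2))
"
```

```text
t 2.85 pos [478.4 -31.9 238.5] F [ 0.2 -0.7 -0.5] w 45.0 q [-0.12 -0.11  2.01 -0.    1.25 -0.4 ]
shift mm in tool [-1.7  3.  38.5] rotvec deg [-0.01  0.03  0.14] yaw now 16.14
```

Call:
{"op": "jog_arm", "data": {
  "rows": [
    {"jaw": 0.045, "xyz": [-0.002, 0.003, 0.035], "rot": [0, 0, 0]},
    {"jaw": 0.045, "xyz": [0, 0, 0.035], "rot": [0, 0, 0]},
    {"jaw": 0.045, "xyz": [0, 0, 0.02], "rot": [0, 0, 0]},
    {"jaw": 0.045, "xyz": [0, 0, 0], "rot": [0, 0, 0]}
  ]
}}

```text
time: 3.45
tool_pos: [475.8, -35.1, 146.9]
tool_rot: [0.99, 0.139, -0.002, -0.001]
contact_force: [-0.1, -0.6, -0.1]
gripper_width: 44.8
```

```bash
python3 -c "
from h import *
import cv2
togo((477.6,-35.2,111),16)
for n in('side',): cv2.imwrite(f'pics/{n}2.png',cv2.resize(imaging.read_camera(n)[130:330,170:430,::-1],None,fx=3,fy=3))
"
```

```text
t 3.45 pos [475.8 -35.1 146.9] F [-0.1 -0.6 -0.1] w 44.8 q [-0.13 -0.03  2.11 -0.    1.07 -0.41]
shift mm in tool [ 1.8  0.6 35.9] rotvec deg [-0.1   0.23  0.03] yaw now 16.03
```

View pics/side2.png

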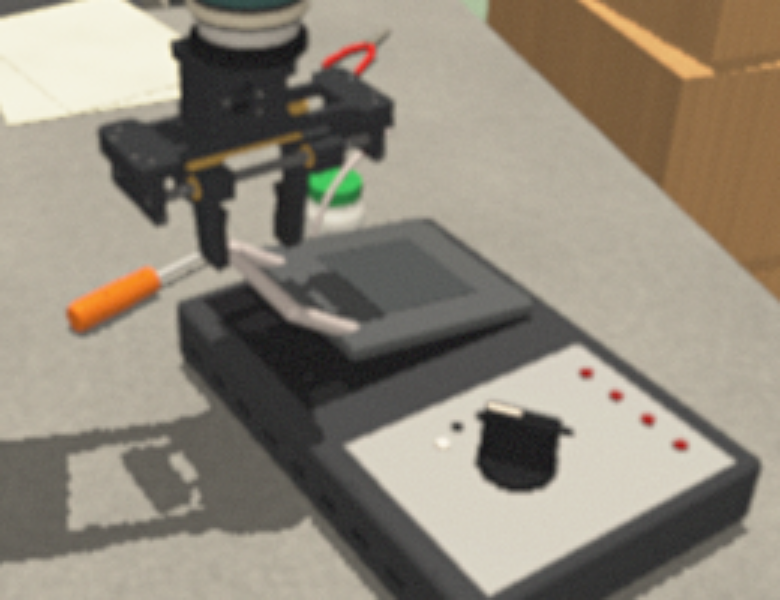

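The side picture shows the open fingers above the bar, near (250,250) in the crop, with the bar lying between them. Next I'll descend and grip.

Call:
{"op": "jog_arm", "data": {
  "rows": [
    {"jaw": 0.045, "xyz": [0.001, 0, 0.018], "rot": [0, 0, 0]},
    {"jaw": 0.045, "xyz": [0.001, 0, 0.018], "rot": [0, 0, 0]},
    {"jaw": 0.045, "xyz": [0, 0, 0], "rot": [0, 0, 0]},
    {"jaw": 0.025, "xyz": [0, 0, 0], "rot": [0, 0, 0]},
    {"jaw": 0.016, "xyz": [0, 0, 0], "rot": [0, 0, 0]},
    {"jaw": 0.013, "xyz": [0, 0, 0], "rot": [0, 0, 0]},
    {"jaw": 0.013, "xyz": [0, 0, 0], "rot": [0, 0, 0]}
  ]
}}

```text
time: 4.38
tool_pos: [479.2, -34.9, 113.0]
tool_rot: [0.99, 0.139, -0.0, 0.0]
contact_force: [-2.1, -1.2, 0.5]
gripper_width: 12.8
```

Call:
{"op": "jog_arm", "data": {
  "rows": [
    {"jaw": 0.006, "xyz": [0, 0, 0], "rot": [0, 0, 0]},
    {"jaw": 0.006, "xyz": [0, 0, 0], "rot": [0, 0, 0]},
    {"jaw": 0.006, "xyz": [0, 0, 0], "rot": [0, 0, 0]}
  ]
}}

```text
time: 4.75
tool_pos: [478.5, -35.1, 112.6]
tool_rot: [0.99, 0.139, -0.001, 0.0]
contact_force: [-4.9, -2.2, 3.8]
gripper_width: 10.8
```

```bash
python3 -c "
import numpy as np
t=np.radians(np.linspace(17.66,69.8,15)); h=211.1*np.cos(t); z=211.1*np.sin(t)
print(np.c_[np.degrees(t[1:])-9.82,-np.diff(h),-np.diff(z)].round(1))"
```

```text
[[ 11.6   4.6 -12.9]
 [ 15.3   5.4 -12.6]
 [ 19.    6.2 -12.2]
 [ 22.7   7.  -11.8]
 [ 26.5   7.8 -11.3]
 [ 30.2   8.5 -10.8]
 [ 33.9   9.2 -10.2]
 [ 37.6   9.8  -9.6]
 [ 41.4  10.4  -8.9]
 [ 45.1  11.   -8.2]
 [ 48.8  11.5  -7.5]
 [ 52.5  11.9  -6.8]
 [ 56.3  12.4  -6. ]
 [ 60.   12.7  -5.2]]
```

Call:
{"op": "jog_arm", "data": {
  "rows": [
    {"jaw": 0.006, "xyz": [0.0046, 0, -0.0129], "rot": [0, 0, 0]},
    {"jaw": 0.006, "xyz": [0.0054, 0, -0.0126], "rot": [0, 0, 0]},
    {"jaw": 0.006, "xyz": [0.0062, 0, -0.0122], "rot": [0, 0, 0]},
    {"jaw": 0.006, "xyz": [0, 0, 0], "rot": [0, 0, 0]}
  ]
}}

```text
time: 5.25
tool_pos: [494.4, -30.4, 151.9]
tool_rot: [0.99, 0.139, -0.001, 0.0]
contact_force: [-7.8, -3.2, 6.3]
gripper_width: 10.8
```

```bash
python3 -c "
from h import *
import cv2
togo((477.6,-35.2,111),16)
for n in('side',): cv2.imwrite(f'pics/{n}3.png',cv2.resize(imaging.read_camera(n)[130:330,170:430,::-1],None,fx=3,fy=3))
"
```

```text
t 5.25 pos [494.4 -30.4 151.9] F [-7.8 -3.2  6.3] w 10.8 q [-0.11 -0.    2.07 -0.    1.08 -0.39]
shift mm in tool [-17.4  -0.   41. ] rotvec deg [-0.01  0.15  0.01] yaw now 16.01
```

View pics/side3.png

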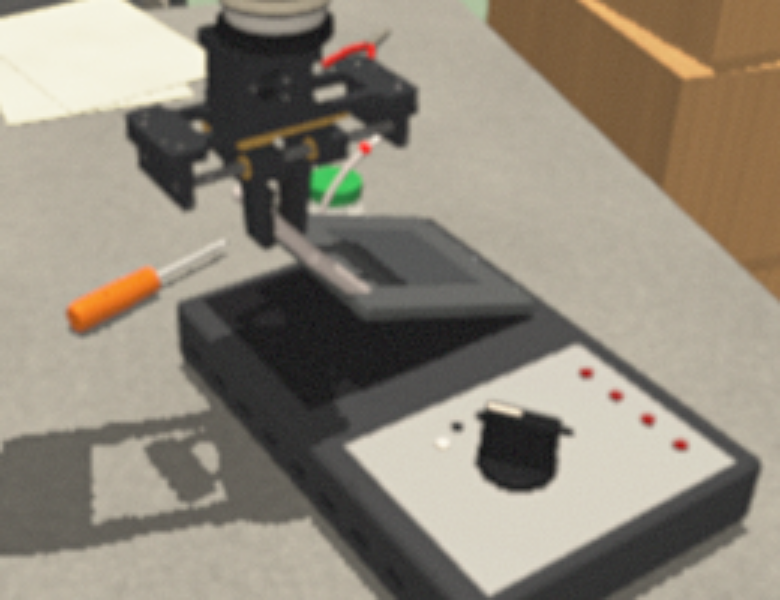

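The bar is held between the fingers, near (275,215) in the crop, and the display is rising with it. The forces are small, so I'll carry on along the arc.

Call:
{"op": "jog_arm", "data": {
  "rows": [
    {"jaw": 0.006, "xyz": [0.007, 0, -0.0118], "rot": [0, 0, 0]},
    {"jaw": 0.006, "xyz": [0.0078, 0, -0.0113], "rot": [0, 0, 0]},
    {"jaw": 0.006, "xyz": [0.0085, 0, -0.0108], "rot": [0, 0, 0]},
    {"jaw": 0.006, "xyz": [0.0092, 0, -0.0102], "rot": [0, 0, 0]},
    {"jaw": 0.006, "xyz": [0.0098, 0, -0.0096], "rot": [0, 0, 0]},
    {"jaw": 0.006, "xyz": [0, 0, 0], "rot": [0, 0, 0]}
  ]
}}

```text
time: 6.05
tool_pos: [534.5, -18.7, 206.7]
tool_rot: [0.99, 0.139, -0.002, -0.0]
contact_force: [-11.5, -1.9, 11.3]
gripper_width: 10.5
```

Call:
{"op": "jog_arm", "data": {
  "rows": [
    {"jaw": 0.006, "xyz": [0.0104, 0, -0.0089], "rot": [0, 0, 0]},
    {"jaw": 0.006, "xyz": [0.011, 0, -0.0082], "rot": [0, 0, 0]},
    {"jaw": 0.006, "xyz": [0.0115, 0, -0.0075], "rot": [0, 0, 0]},
    {"jaw": 0.006, "xyz": [0.0119, 0, -0.0068], "rot": [0, 0, 0]},
    {"jaw": 0.006, "xyz": [0.0124, 0, -0.006], "rot": [0, 0, 0]},
    {"jaw": 0.006, "xyz": [0, 0, 0], "rot": [0, 0, 0]}
  ]
}}

```text
time: 6.8
tool_pos: [592.0, -1.9, 245.5]
tool_rot: [0.99, 0.139, 0.002, -0.0]
contact_force: [-4.9, 0.9, 9.9]
gripper_width: 11.1
```

```bash
python3 -c "
from h import *
import cv2
togo((600.8,0.2,246),16)
for n in('side','top'): 
  im=imaging.read_camera(n)[:,:,::-1]; cv2.imwrite(f'pics/{n}4r.png',im); cv2.imwrite(f'pics/{n}4.png',cv2.resize(im[100:300,200:460],None,fx=3,fy=3))
"
```

```text
t 6.8 pos [592.   -1.9 245.5] F [-4.9  0.9  9.9] w 11.1 q [-0.05  0.1   1.78  0.    1.26 -0.33]
shift mm in tool [ 9.1  0.4 -0.5] rotvec deg [-0.02 -0.18  0.01] yaw now 16.01
```

View pics/side4.png

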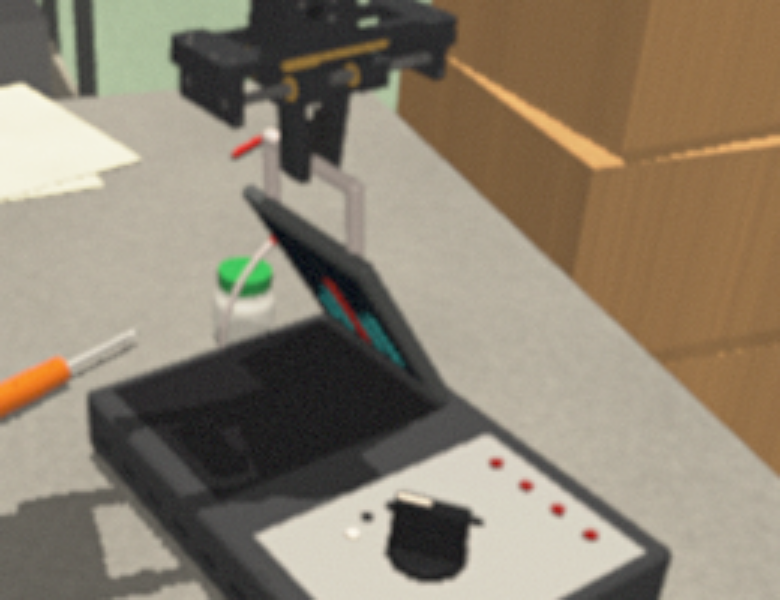

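View pics/top4.png

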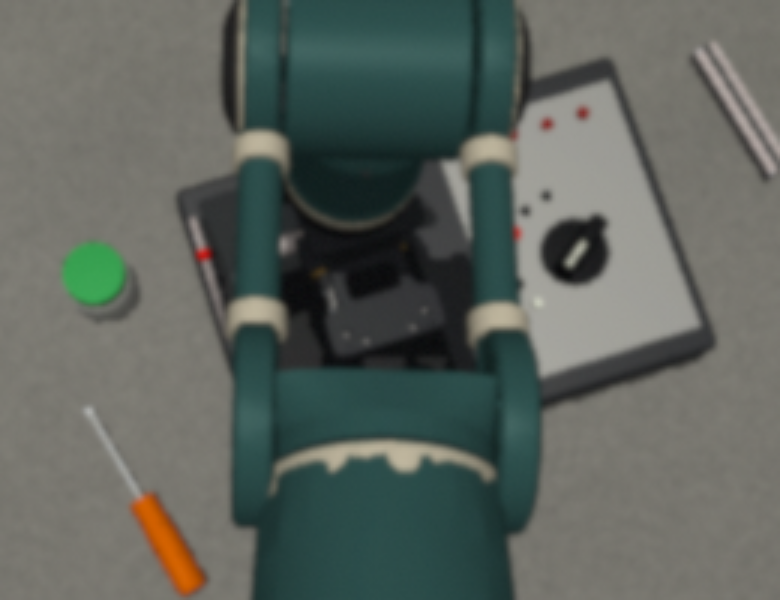

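The bar is still between the fingers, and the display's left edge is just short of the bead near (272,240) in the crop. One last small step, then I'll check the angle.

Call:
{"op": "jog_arm", "data": {
  "rows": [
    {"jaw": 0.006, "xyz": [0.005, 0, -0.002], "rot": [0, 0, 0]},
    {"jaw": 0.006, "xyz": [0.004, 0, -0.002], "rot": [0, 0, 0]},
    {"jaw": 0.006, "xyz": [0, 0, 0], "rot": [0, 0, 0]},
    {"jaw": 0.006, "xyz": [0, 0, 0], "rot": [0, 0, 0]}
  ]
}}

```text
time: 7.4
tool_pos: [599.4, 0.2, 248.6]
tool_rot: [0.99, 0.139, 0.0, -0.0]
contact_force: [-6.4, -0.0, 8.1]
gripper_width: 10.6
```

```bash
python3 -c "
from h import *
import cv2
togo((600.8,0.2,246),16)
for n in('side',): 
  im=imaging.read_camera(n)[:,:,::-1]; cv2.imwrite(f'pics/{n}5r.png',im); cv2.imwrite(f'pics/{n}5.png',cv2.resize(im[130:250,260:400],None,fx=5,fy=5,interpolation=cv2.INTER_CUBIC))
"
```

```text
t 7.4 pos [5.994e+02 2.000e-01 2.486e+02] F [-6.4 -0.   8.1] w 10.6 q [-0.04  0.12  1.76  0.    1.26 -0.32]
shift mm in tool [1.3 0.4 2.6] rotvec deg [-0.03 -0.06  0.  ] yaw now 16.0
```

View pics/side5.png

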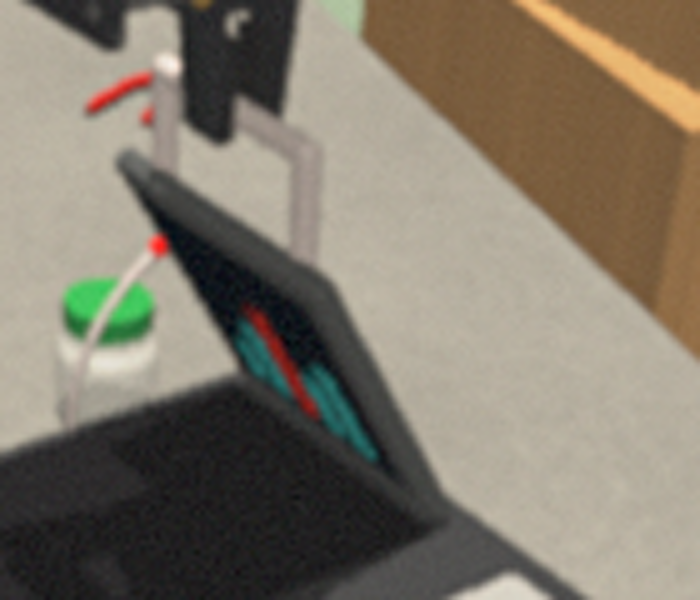

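```bash
python3 -c "
from h import *
y=np.radians(16.0);e=np.array([np.cos(y),np.sin(y),0]);f=np.array([-np.sin(y),np.cos(y),0]);H=np.array([670.8,20.3,61])
def pt(a,s,v,n):
  a=np.radians(a); return H+e*(-s*np.cos(a)+n*np.sin(a))+f*v+np.array([0,0,s*np.sin(a)+n*np.cos(a)])
for a in(55,58,60,62,65):
  print(a,[((proj('side',pt(a,*q))-[260,130])*5+2).round(0) for q in [(170,75,0),(170,-75,0),(170,-75,12),(0,-75,0),(208,50,36),(208,-50,36),(98,86,0)]])
"
```

```text
55 [array([ 88., 177.]), array([289., 319.]), array([309., 297.]), array([436., 525.]), array([136.,  87.]), array([275., 174.]), array([146., 259.])]
58 [array([102., 163.]), array([304., 303.]), array([325., 283.]), array([436., 525.]), array([155.,  73.]), array([296., 158.]), array([153., 252.])]
60 [array([111., 155.]), array([315., 293.]), array([336., 274.]), array([436., 525.]), array([168.,  64.]), array([310., 149.]), array([158., 247.])]
62 [array([121., 146.]), array([325., 284.]), array([347., 265.]), array([436., 525.]), array([182.,  55.]), array([324., 139.]), array([164., 242.])]
65 [array([136., 135.]), array([342., 270.]), array([364., 253.]), array([436., 525.]), array([202.,  44.]), array([345., 126.]), array([172., 236.])]
```

The bar ends at about (166,66) and (312,150) in the crop match the 60° prediction of (168,64) and (310,149). The display underside is level with the bead at (160,245). I'll release it and retreat upward.

Call:
{"op": "jog_arm", "data": {
  "rows": [
    {"jaw": 0.015, "xyz": [0, 0, 0], "rot": [0, 0, 0]},
    {"jaw": 0.03, "xyz": [0, 0, 0], "rot": [0, 0, 0]},
    {"jaw": 0.045, "xyz": [0, 0, 0], "rot": [0, 0, 0]},
    {"jaw": 0.045, "xyz": [0, 0, 0], "rot": [0, 0, 0]},
    {"jaw": 0.045, "xyz": [0, 0, -0.02], "rot": [0, 0, 0]},
    {"jaw": 0.045, "xyz": [0, 0, -0.04], "rot": [0, 0, 0]},
    {"jaw": 0.045, "xyz": [0, 0, -0.04], "rot": [0, 0, 0]},
    {"jaw": 0.045, "xyz": [0, 0, 0], "rot": [0, 0, 0]}
  ]
}}

```text
time: 8.45
tool_pos: [601.7, -0.5, 351.9]
tool_rot: [0.99, 0.139, 0.005, 0.001]
contact_force: [1.3, -0.4, -0.8]
gripper_width: 44.6
```

```bash
python3 -c "
from h import *
import cv2
togo((608.5,-198.5,300),52)
for n in('side',): 
  im=imaging.read_camera(n)[:,:,::-1]; cv2.imwrite(f'pics/{n}6r.png',im); cv2.imwrite(f'pics/{n}6.png',cv2.resize(im[130:250,260:400],None,fx=5,fy=5,interpolation=cv2.INTER_CUBIC))
"
```

```text
t 8.45 pos [ 6.017e+02 -5.000e-01  3.519e+02] F [ 1.3 -0.4 -0.8] w 44.6 q [-0.04  0.07  1.62  0.    1.44 -0.32]
shift mm in tool [-48.5 192.1  52. ] rotvec deg [  0.34  -0.47 -36.01] yaw now 15.99
```

View pics/side6.png

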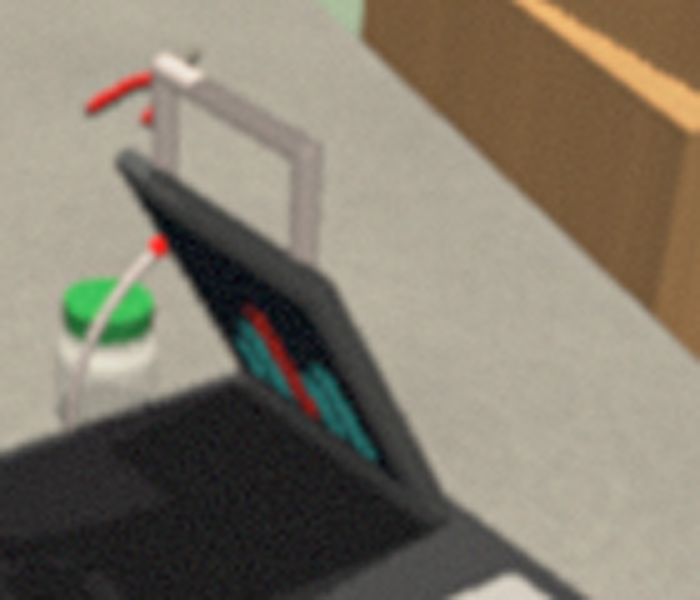

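The display stands by itself at 60° and has not moved since release: the bar corners and bead are at the same pixels as before. Now the knob.

Call:
{"op": "jog_arm", "data": {
  "rows": [
    {"jaw": 0.045, "xyz": [-0.0096, 0.0384, 0], "rot": [0, 0, 0]},
    {"jaw": 0.045, "xyz": [-0.0096, 0.0384, 0], "rot": [0, 0, 0]},
    {"jaw": 0.045, "xyz": [-0.0096, 0.0384, 0], "rot": [0, 0, 0]},
    {"jaw": 0.045, "xyz": [-0.0096, 0.0384, 0], "rot": [0, 0, 0]},
    {"jaw": 0.045, "xyz": [-0.0096, 0.0384, 0], "rot": [0, 0, 0]},
    {"jaw": 0.045, "xyz": [0, 0, 0], "rot": [0, 0, -9.1]},
    {"jaw": 0.045, "xyz": [0, 0, 0], "rot": [0, 0, -9.1]},
    {"jaw": 0.045, "xyz": [0, 0, 0], "rot": [0, 0, -9.1]},
    {"jaw": 0.045, "xyz": [0, 0, 0], "rot": [0, 0, -9.1]},
    {"jaw": 0.045, "xyz": [0, 0, 0], "rot": [0, 0, 0]},
    {"jaw": 0.045, "xyz": [0, 0, 0], "rot": [0, 0, 0]}
  ]
}}

```text
time: 9.88
tool_pos: [605.7, -198.1, 344.6]
tool_rot: [0.898, 0.44, -0.0, -0.001]
contact_force: [0.6, -0.0, -0.3]
gripper_width: 45.4
```

```bash
python3 -c "
from h import *
togo((609,-198.6,120),52.4)"
```

```text
t 9.875 pos [ 605.7 -198.1  344.6] F [ 0.6 -0.  -0.3] w 45.4 q [-0.36  0.15  1.55  0.    1.45 -1.27]
shift mm in tool [  1.7   3.2 224.6] rotvec deg [-0.08  0.02 -0.16] yaw now 52.24
```

Call:
{"op": "jog_arm", "data": {
  "rows": [
    {"jaw": 0.045, "xyz": [0.002, 0.003, 0.045], "rot": [0, 0, 0]},
    {"jaw": 0.045, "xyz": [0, 0, 0.05], "rot": [0, 0, 0]},
    {"jaw": 0.045, "xyz": [0, 0, 0.05], "rot": [0, 0, 0]},
    {"jaw": 0.045, "xyz": [0, 0, 0.05], "rot": [0, 0, 0]},
    {"jaw": 0.045, "xyz": [0, 0, 0.025], "rot": [0, 0, 0]},
    {"jaw": 0.045, "xyz": [0, 0, 0], "rot": [0, 0, 0]},
    {"jaw": 0.045, "xyz": [0, 0, 0], "rot": [0, 0, 0]}
  ]
}}

```text
time: 10.75
tool_pos: [610.6, -198.8, 126.9]
tool_rot: [0.897, 0.441, 0.001, 0.001]
contact_force: [0.5, 0.3, 0.4]
gripper_width: 45.2
```

```bash
python3 -c "
from h import *
import cv2
togo((609,-198.6,74),52.4)
for n in('side',): 
  im=imaging.read_camera(n)[:,:,::-1]; cv2.imwrite(f'pics/{n}7.png',cv2.resize(im[180:330,260:440],None,fx=4,fy=4,interpolation=cv2.INTER_CUBIC))
"
```

```text
t 10.75 pos [ 610.6 -198.8  126.9] F [0.5 0.3 0.4] w 45.2 q [-0.35  0.29  1.79  0.    1.06 -1.27]
shift mm in tool [-0.9 -1.4 52.9] rotvec deg [ 0.1  -0.03 -0.05] yaw now 52.35
```

View pics/side7.png

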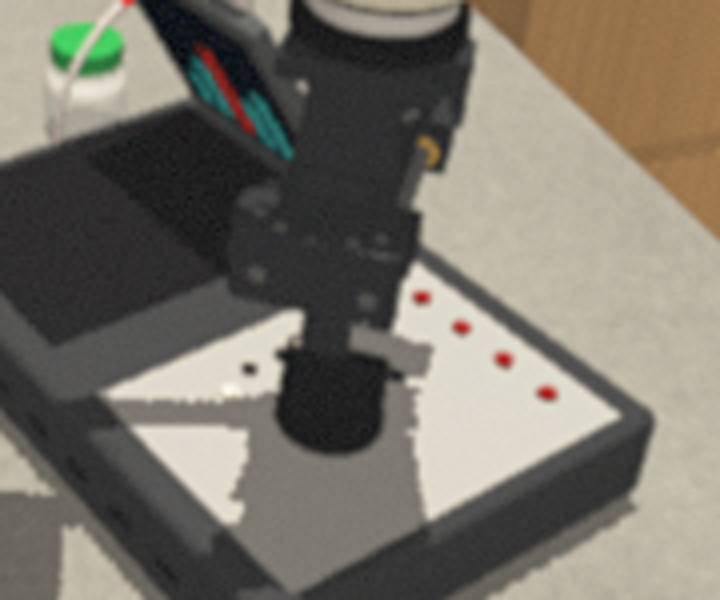

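The fingers are above the knob, which sits near (330,400) in the crop, and straddle its flat sides. I'll lower and close.

Call:
{"op": "jog_arm", "data": {
  "rows": [
    {"jaw": 0.045, "xyz": [-0.001, -0.001, 0.02], "rot": [0, 0, 0]},
    {"jaw": 0.045, "xyz": [0, 0, 0.015], "rot": [0, 0, 0]},
    {"jaw": 0.045, "xyz": [0, 0, 0.01], "rot": [0, 0, 0]},
    {"jaw": 0.045, "xyz": [0, 0, 0.007], "rot": [0, 0, 0]},
    {"jaw": 0.045, "xyz": [0, 0, 0], "rot": [0, 0, 0]}
  ]
}}

```text
time: 11.42
tool_pos: [607.7, -198.4, 72.5]
tool_rot: [0.897, 0.441, -0.001, -0.001]
contact_force: [0.3, 0.3, 0.4]
gripper_width: 45.3
```

Call:
{"op": "jog_arm", "data": {
  "rows": [
    {"jaw": 0.03, "xyz": [0, 0, 0], "rot": [0, 0, 0]},
    {"jaw": 0.018, "xyz": [0, 0, 0], "rot": [0, 0, 0]},
    {"jaw": 0.015, "xyz": [0, 0, 0], "rot": [0, 0, 0]},
    {"jaw": 0.008, "xyz": [0, 0, 0], "rot": [0, 0, 0]},
    {"jaw": 0.008, "xyz": [0, 0, 0], "rot": [0, 0, 0]},
    {"jaw": 0.008, "xyz": [0, 0, 0], "rot": [0, 0, 0]}
  ]
}}

```text
time: 12.18
tool_pos: [609.3, -197.9, 74.1]
tool_rot: [0.897, 0.441, 0.001, 0.0]
contact_force: [3.6, 4.9, 0.3]
gripper_width: 13.8
```

```bash
python3 -c "
from h import *
togo((609,-198.6,74),52.4);s=status.read_state();print(s['ft_torque'])"
```

```text
t 12.175 pos [ 609.3 -197.9   74.1] F [3.6 4.9 0.3] w 13.8 q [-0.35  0.34  1.83  0.    0.97 -1.27]
shift mm in tool [-0.7  0.2  0.1] rotvec deg [ 0.06 -0.1  -0.01] yaw now 52.39
[ 0.53568927 -0.46708428  0.02746091]
```

Call:
{"op": "jog_arm", "data": {
  "rows": [
    {"jaw": 0.008, "xyz": [0.0005, 0, 0], "rot": [0, 0, 3]},
    {"jaw": 0.008, "xyz": [0, 0, 0], "rot": [0, 0, 3]},
    {"jaw": 0.008, "xyz": [0, 0, 0], "rot": [0, 0, 3]},
    {"jaw": 0.008, "xyz": [0, 0, 0], "rot": [0, 0, 0]}
  ]
}}

```text
time: 12.68
tool_pos: [609.5, -197.6, 74.1]
tool_rot: [0.929, 0.37, 0.001, 0.0]
contact_force: [3.4, 3.6, 0.2]
gripper_width: 13.7
```

```bash
python3 -c "
from h import *
togo((609,-198.6,74),52.4);s=status.read_state();print(s['ft_torque'])"
```

```text
t 12.675 pos [ 609.5 -197.6   74.1] F [3.4 3.6 0.2] w 13.7 q [-0.35  0.34  1.82  0.    0.97 -1.11]
shift mm in tool [-1.1  0.4  0.1] rotvec deg [ 0.06 -0.09 -9.02] yaw now 43.38
[ 0.58550177 -0.3917399   0.12631938]
```

Call:
{"op": "jog_arm", "data": {
  "rows": [
    {"jaw": 0.008, "xyz": [0, 0, 0], "rot": [0, 0, 5]},
    {"jaw": 0.008, "xyz": [0, 0, 0], "rot": [0, 0, 5]},
    {"jaw": 0.008, "xyz": [0, 0, 0], "rot": [0, 0, 5]},
    {"jaw": 0.008, "xyz": [0, 0, 0], "rot": [0, 0, 0]},
    {"jaw": 0.008, "xyz": [0, 0, 0], "rot": [0, 0, 0]}
  ]
}}

```text
time: 13.3
tool_pos: [610.1, -197.2, 74.1]
tool_rot: [0.969, 0.245, 0.002, -0.0]
contact_force: [4.5, 5.0, 0.3]
gripper_width: 13.6
```

```bash
python3 -c "
from h import *
import cv2
togo((609,-198.6,74),28.4);s=status.read_state();print(s['ft_torque'])
for n in('side','top'): 
  im=imaging.read_camera(n)[:,:,::-1]; cv2.imwrite(f'pics/{n}8.png',cv2.resize(im[180:330,260:440] if n=='side' else im[130:280,300:480],None,fx=4,fy=4,interpolation=cv2.INTER_CUBIC))"
```

```text
t 13.3 pos [ 610.1 -197.2   74.1] F [4.5 5.  0.3] w 13.6 q [-0.35  0.34  1.82  0.    0.97 -0.85]
shift mm in tool [-1.6  0.7  0.1] rotvec deg [ 0.03 -0.18 -0.  ] yaw now 28.4
[ 0.70530249 -0.66072111  0.11340562]
```

View pics/side8.png

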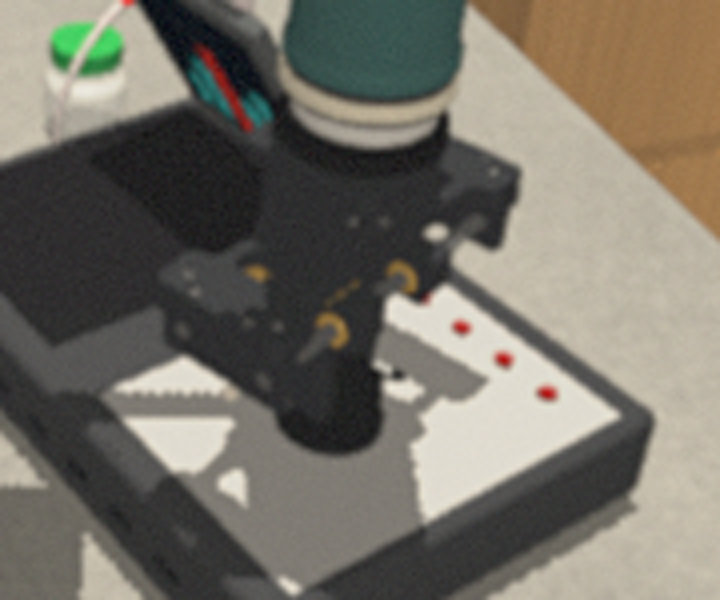

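View pics/top8.png

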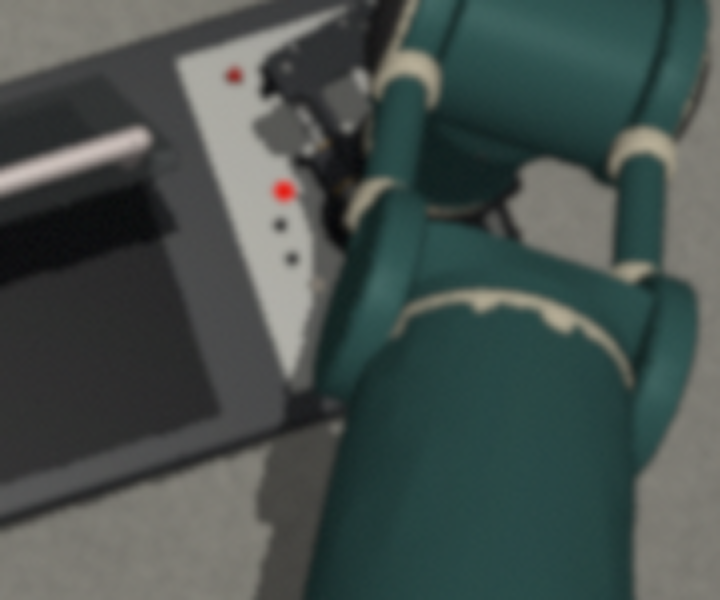

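First click reached: the tool has turned 24.0° and the moment is about 0.09 N·m above its home value, which matches the spring. The top view shows the display bar still standing. On to the second click, logging the moment.

Call:
{"op": "jog_arm", "data": {
  "rows": [
    {"jaw": 0.008, "xyz": [0.0007, -0.0002, 0], "rot": [0, 0, 4]},
    {"jaw": 0.008, "xyz": [0, 0, 0], "rot": [0, 0, 4]},
    {"jaw": 0.008, "xyz": [0, 0, 0], "rot": [0, 0, 0]}
  ]
}}

```text
time: 13.78
tool_pos: [610.4, -197.0, 74.1]
tool_rot: [0.984, 0.177, 0.001, -0.0]
contact_force: [4.7, 4.4, -0.1]
gripper_width: 13.7
```

```bash
python3 -c "
from h import *
togo((609,-198.6,74),28.4);s=status.read_state();print(s['ft_torque'])"
```

```text
t 13.775 pos [ 610.4 -197.    74.1] F [ 4.7  4.4 -0.1] w 13.7 q [-0.35  0.34  1.82  0.    0.97 -0.71]
shift mm in tool [-1.9  1.   0.1] rotvec deg [ 0.03 -0.15 -8.02] yaw now 20.38
[ 0.52955454 -0.49278565  0.1479568 ]
```

Call:
{"op": "jog_arm", "data": {
  "rows": [
    {"jaw": 0.008, "xyz": [0, 0, 0], "rot": [0, 0, 4]},
    {"jaw": 0.008, "xyz": [0, 0, 0], "rot": [0, 0, 4]},
    {"jaw": 0.008, "xyz": [0, 0, 0], "rot": [0, 0, 0]}
  ]
}}

```text
time: 14.15
tool_pos: [610.8, -196.9, 74.0]
tool_rot: [0.994, 0.108, 0.002, -0.0]
contact_force: [4.8, 4.6, -0.6]
gripper_width: 13.7
```

```bash
python3 -c "
from h import *
togo((609,-198.6,74),28.4);s=status.read_state();print(s['ft_torque'])"
```

```text
t 14.15 pos [ 610.8 -196.9   74. ] F [ 4.8  4.6 -0.6] w 13.7 q [-0.35  0.34  1.82  0.    0.97 -0.57]
shift mm in tool [-2.1  1.3  0. ] rotvec deg [  0.03  -0.19 -16.04] yaw now 12.36
[ 0.68108469 -0.69926226  0.04705655]
```

Call:
{"op": "jog_arm", "data": {
  "rows": [
    {"jaw": 0.008, "xyz": [0, 0, 0], "rot": [0, 0, 4]},
    {"jaw": 0.008, "xyz": [0, 0, 0], "rot": [0, 0, 4]},
    {"jaw": 0.008, "xyz": [0, 0, 0], "rot": [0, 0, 0]}
  ]
}}

```text
time: 14.52
tool_pos: [611.1, -196.9, 74.1]
tool_rot: [0.999, 0.038, 0.002, -0.0]
contact_force: [6.7, 4.9, -0.9]
gripper_width: 13.7
```

```bash
python3 -c "
from h import *
togo((609,-198.6,74),4.4);s=status.read_state();print(s['ft_torque'])"
```

```text
t 14.525 pos [ 611.1 -196.9   74.1] F [ 6.7  4.9 -0.9] w 13.7 q [-0.35  0.34  1.82  0.    0.97 -0.43]
shift mm in tool [-2.3  1.6  0.1] rotvec deg [-0.02 -0.23 -0.03] yaw now 4.37
[ 0.69640819 -0.86671784  0.12893974]
```

The moment went 0.148 (before the ridge), 0.047 (past it), then 0.129 (seated), which is the second click. Third click the same way, correcting for a small sideways load.

Call:
{"op": "jog_arm", "data": {
  "rows": [
    {"jaw": 0.008, "xyz": [0.0007, -0.0004, 0], "rot": [0, 0, 4]},
    {"jaw": 0.008, "xyz": [0, 0, 0], "rot": [0, 0, 4]},
    {"jaw": 0.008, "xyz": [0, 0, 0], "rot": [0, 0, 0]}
  ]
}}

```text
time: 14.9
tool_pos: [611.5, -196.8, 74.1]
tool_rot: [1.0, -0.032, 0.002, -0.0]
contact_force: [5.4, 3.7, -0.6]
gripper_width: 13.9
```

```bash
python3 -c "
from h import *
togo((609,-198.6,74),-19.6);s=status.read_state();print(s['ft_torque'])"
```

```text
t 14.9 pos [ 611.5 -196.8   74.1] F [ 5.4  3.7 -0.6] w 13.9 q [-0.35  0.35  1.82  0.    0.97 -0.29]
shift mm in tool [-2.4  1.9  0. ] rotvec deg [-0.04 -0.2  15.98] yaw now -3.62
[ 0.5236204  -0.6094981   0.14806101]
```

Call:
{"op": "jog_arm", "data": {
  "rows": [
    {"jaw": 0.008, "xyz": [0, 0, 0], "rot": [0, 0, 4]},
    {"jaw": 0.008, "xyz": [0, 0, 0], "rot": [0, 0, 4]},
    {"jaw": 0.008, "xyz": [0, 0, 0], "rot": [0, 0, 0]}
  ]
}}

```text
time: 15.28
tool_pos: [611.9, -196.9, 74.1]
tool_rot: [0.995, -0.101, 0.002, -0.0]
contact_force: [6.6, 2.9, -0.3]
gripper_width: 14.0
```

```bash
python3 -c "
from h import *
togo((609,-198.6,74),-19.6);s=status.read_state();print(s['ft_torque'])"
```

```text
t 15.275 pos [ 611.9 -196.9   74.1] F [ 6.6  2.9 -0.3] w 14.0 q [-0.35  0.35  1.82  0.    0.97 -0.15]
shift mm in tool [-2.5  2.3  0. ] rotvec deg [-0.06 -0.24  7.96] yaw now -11.64
[ 0.48941858 -0.80977955  0.04100569]
```

Call:
{"op": "jog_arm", "data": {
  "rows": [
    {"jaw": 0.008, "xyz": [0, 0, 0], "rot": [0, 0, 4]},
    {"jaw": 0.008, "xyz": [0, 0, 0], "rot": [0, 0, 4]},
    {"jaw": 0.008, "xyz": [0, 0, 0], "rot": [0, 0, 0]},
    {"jaw": 0.008, "xyz": [0, 0, 0], "rot": [0, 0, 0]}
  ]
}}

```text
time: 15.78
tool_pos: [612.2, -197.0, 74.1]
tool_rot: [0.985, -0.17, 0.003, -0.0]
contact_force: [7.9, 3.0, -3.8]
gripper_width: 14.0
```

```bash
python3 -c "
from h import *
import cv2
togo((609,-198.6,74),-19.6);s=status.read_state();print(s['ft_torque'])
for n in('side','top'): 
  im=imaging.read_camera(n)[:,:,::-1]; cv2.imwrite(f'pics/{n}9.png',im if n=='side' else cv2.resize(im[110:280,200:480],None,fx=2.8,fy=2.8,interpolation=cv2.INTER_CUBIC))"
```

```text
t 15.775 pos [ 612.2 -197.    74.1] F [ 7.9  3.  -3.8] w 14.0 q [-0.35  0.35  1.82  0.    0.97 -0.01]
shift mm in tool [-2.5  2.6  0.1] rotvec deg [-0.08 -0.28  0.  ] yaw now -19.6
[ 0.45838575 -0.99909655  0.06302811]
```

View pics/side9.png

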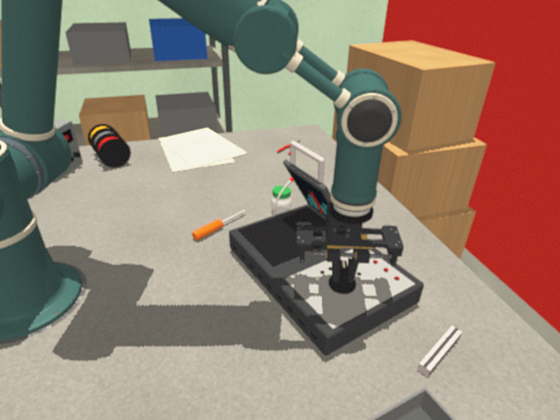

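View pics/top9.png

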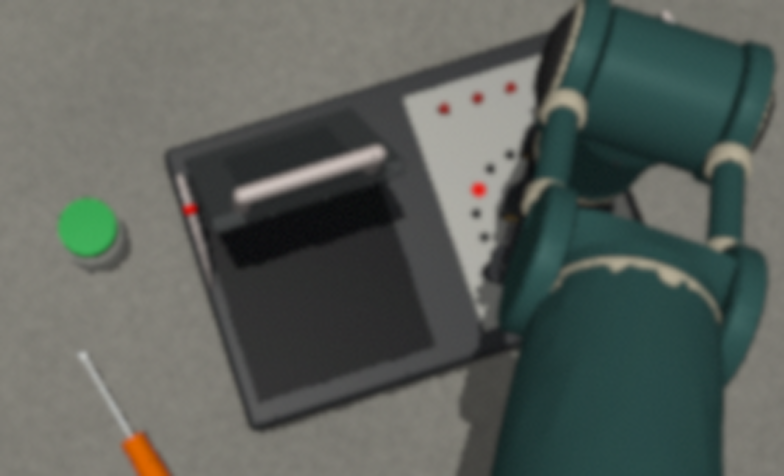

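Call:
{"op": "jog_arm", "data": {
  "rows": [
    {"jaw": 0.008, "xyz": [0, 0, 0], "rot": [0, 0, 0]}
  ]
}}

```text
time: 16.0
tool_pos: [612.2, -197.0, 74.1]
tool_rot: [0.985, -0.17, 0.002, -0.0]
contact_force: [7.2, 3.3, -3.3]
gripper_width: 13.7
```

```bash
python3 -c "
from h import *
import cv2
togo((609,-198.6,74),-19.6)
for k in range(6):
  s=status.read_state();print(s['ft_torque'],s['contact_force'])
  im=imaging.read_camera('side')
im=im[:,:,::-1]; cv2.imwrite('pics/side10.png',cv2.resize(im[220:310,290:400],None,fx=7,fy=6.6,interpolation=cv2.INTER_CUBIC))"
```

```text
t 16.0 pos [ 612.2 -197.    74.1] F [ 7.2  3.3 -3.3] w 13.7 q [-0.35  0.35  1.82  0.    0.97 -0.01]
shift mm in tool [-2.5  2.6  0.1] rotvec deg [-0.08 -0.28  0.  ] yaw now -19.6
[ 0.45336308 -0.96723039  0.09772178] [ 7.21139421  3.27453824 -3.32405384]
[ 0.42363697 -0.98527736  0.11170863] [ 7.12619639  3.00991082 -2.23580248]
[ 0.4077122  -1.00420632  0.11672964] [ 7.6493318   2.68070887 -2.48754073]
[ 0.44169893 -0.98373028  0.10728568] [ 7.17612633  2.636572   -2.79935337]
[ 0.43308768 -0.94485555  0.07159372] [ 7.7634353   3.40664857 -3.81649478]
[ 0.42576608 -0.97973277  0.11170582] [ 7.14825187  3.15528485 -2.60110326]
```

View pics/side10.png

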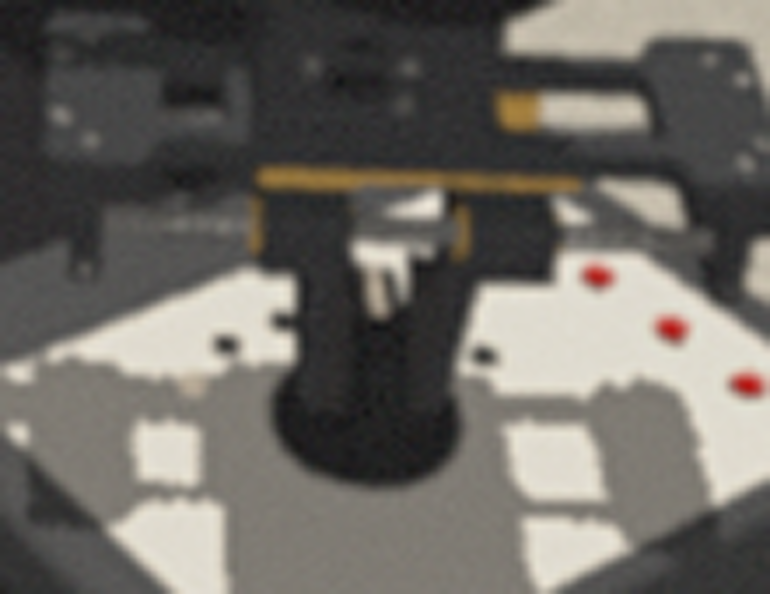

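The moment averages about 0.10 N·m, so the knob is seated at the third click. The picture shows the white pointer strip still between the pads at (378,290). Signing off while holding it.

```bash
python3 -c "
from station import ctrl
print(ctrl.sign_off())"
```

```text
the job is handed in; nothing more can be done
None
```

The job is handed in at about 16.3 s: the display stands at 60° by itself, and the knob is still gripped at the third click.

- **Display:** I gripped the bar, lifted it along its arc and let go. Afterwards the side view showed the bar ends within about half a pixel of their predicted 60° positions and the underside level with the red bead. It had not moved when I let go, and it was still up in the final pictures.
- **Knob:** I turned it 72.0° clockwise from home. For the second and third clicks, the moment rose to about 0.148 N·m before the ridge and dropped to 0.04–0.05 past it. I did not look for the ridge on the first click, but the moment there fitted the spring.
- **Last checks:** The final moment readings were noisy, 0.06 to 0.12 N·m with a mean of about 0.10, which fits the knob seated at the click. The arm hid the pointer from the top camera, so the knob angle rests on the tool rotation and the moment pattern, not on seeing it at the red mark.
- **Forces and surroundings:** A sideways load of about 8 N on the knob remained, probably from a centring error of a millimetre or so. The jar, screwdriver and offcut looked undisturbed in the last pictures.

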